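Open the ball-and-ring moulding press and hold it open

TASK

Open the green leather-moulding press for me: draw the blue-knobbed lock pin up out of the latch and put it in the yellow dish, then pull the red latch handle sideways against its spring and lift the tongue by it, so that the ring comes off the steel ball and the tongue stands at least 30 degrees up. Finish while still holding the tongue up there in the gripper, so that I can lay the leather over the ball; leave the other tools where they are.

Things in the scene. Friction and masses are not known exactly. Their poses are not given: they have to be found in the camera images.
- press: green leather-moulding press, fixed on the bench: base plate 330 x 160 x 14 mm. Origin: centre of its underside; z up, x from the latch end (-x, nearest the robot) to the hinge end (+x), y to the left seen from the robot. Turned a little about vertical from start to start. The numbers below in 'press mm' are in this frame
- ball (a point): centre of the polished steel ball (70 mm across, on a stem) that pokes up through the tongue's ring; press mm 5, 0, 80. Fixed
- hinge (a point): centre of the tongue's hinge pin; press mm 120, 0, 82. Fixed. The hinge axis is the press's y axis
- tongue (a joint): angle of the tongue about the hinge, rad: 0 = down, its ring round the ball; grows as the free (latch) end rises; stop at 1.2. It falls shut by its own weight when let go; 3 to 6 N carry it at the latch handle. The tongue is a steel bar 44 mm wide, top at z 88 mm, with a ring 110 mm across in it, ending at press x -147 mm
- latch_guide (a point): centre of the top face of the dark guide block on the tongue's free end, through which the latch bolt slides along the press's y; 32 mm along x, 44 mm along y; press mm -110, 0, 108 with the tongue down. Moves with the tongue
- latch_lip (a point): centre of the top of the fixed steel lip that holds the bolt down; press mm -110, -49, 113.5; 30 mm along x, 26 mm along y, on a green post to the -y side of the tongue. The bolt's nose reaches 10 mm under it
- latch (a joint): travel of the latch bolt, m: 0 = home under the lip; grows as the red handle is pulled to the press's +y (away from the lip post). Clear of the lip from 0.010, stop at 0.018. The spring pushes back with about 6 N at 0 and 13 N at the stop and shuts the bolt when let go. With the lock pin in, the bolt moves only 2 to 4 mm
- latch_handle (a point): centre of the top face of the red latch handle; press mm -110, 50, 152 at the start. Upright tab 14 mm thick along the press's y, 30 mm wide along x, standing 50 mm above the bolt (bolt top z 102). It is one piece with the bolt and rides on the tongue, strong enough to lift it. 21 mm clear to the guide block, 34 mm to the pin's knob
- pin: the lock pin, loose, about 35 g: steel shank 8 mm across, 26 mm long, blue knob 18 mm across, 36 mm tall on top. Origin: centre of the shank's lower end; z runs up the pin. It starts upright in an 11 mm hole through guide block and bolt at press mm -110, 0, 82, the knob resting on the guide block (knob z 108 to 144); raise it 27 mm or more to come free
- pin_knob (a point): centre of the top face of the blue knob, 62 mm above the pin's origin along its z
- dish: shallow round yellow dish, loose, 0.3 kg, 124 mm across the rim, 32 mm high, flat inside floor 6 mm above the bench and 76 mm across; origin at the centre of its underside; to the left or the right of the press
- glue_jar: bystander: amber jar, 72 mm across, 100 mm tall, origin under its centre; to the other side of the press
- glue_brush: bystander: brush with a pale wooden handle lying beside the press, 160 mm long, 18 mm high, origin where handle and ferrule meet
- bone_folder: bystander: flat ivory-coloured folder lying beside the press, 150 x 24 x 6 mm, origin under its centre
- paste_brush: bystander: brush with a pale wooden handle at the far left, 170 mm long, 18 mm high
- flat_brush: bystander: brush with a long black handle at the right, 220 mm long, 18 mm high
- mallet: bystander: mallet with a white head 62 x 110 x 60 mm, lying at the far right, origin under the head
- edge_slicker: bystander: turned wooden slicker, 40 mm across, 100 mm tall, standing at the far left
Not all that is in view belongs to the job. Of the things like the dish, leave any that is black, purple or turquoise; of the rest the larger one is meant.

How it is judged (in metres and radians):
On the way, in this order (a step that is already met when the one before it is completed fails the run):
1. the lock pin lies in the yellow dish, let go (horizontal distance between pin and dish below 0.065 m and horizontal distance between pin_knob and dish below 0.072 m and height (world z) of pin below 0.065 m and height (world z) of pin_knob below 0.085 m and contact force between pin and dish above 0.05 N and contact force between the fingers and pin below 0.05 N), for 0.2 s.
2. the latch is pulled clear of its lip, the tongue still down (value of joint latch above 0.0095 m and value of joint tongue below 0.15 rad), for 0.02 s.
At the end, for the whole second after the job is handed in: the tongue stands still at 0.49 rad (28 degrees) or more, carried by the gripper's fingers (over 1 N); the pin lies released in the yellow dish (lower end within 65 mm, knob top within 72 mm of its centre), and the dish stands level on the bench (all of step 1 and value of joint tongue above 0.49 rad and velocity of joint tongue between -0.15 and 0.15 rad/s and contact force between the fingers and press above 1 N and angle between dish's own z axis and vertical below 0.15 rad and height (world z) of dish below 0.012 m); the arm keeps its last pose, push and grip.
It fails at once if another tool is shifted by more than 40 mm (distance of any of glue_jar, glue_brush, paste_brush, flat_brush, bone_folder, mallet, edge_slicker from where it was at the start of the episode above 0.04 m).
It fails at once if the glue jar or the slicker is tipped over (angle between any of glue_jar, edge_slicker's own z axis and vertical above 0.6 rad).
It also fails if it takes over 58 s, if anything falls off the work surface, if the arm or the gripper's body presses on something with over 40 N, if the wrist force passes 120 N, or if a joint passes its speed limit or range.

ROBOT

A 6-joint arm with a two-finger parallel gripper is mounted at the origin on the work surface. World frame = base frame: x ahead of the robot, y to its left, z up, the work surface at z = 0. Lengths are in mm, angles in rad, forces in N, time in s.
With the tool pointing down it reaches from about 275 to 750 mm from the base axis. Payload 10.2 kg.
Tool frame: the origin (TCP) lies between the finger pads; the fingertips stand 22 mm ahead of it and the grasp point (between the pads) lies 3 mm ahead of it (ctrl.nose_length is the distance from the TCP to the fingertips, in mm); z points along the fingers, y is the line along which they close (so a half turn about z gives the same grasp; the last joint's range is limited). The gripper opens to 85 mm and grips with 20 to 120 N. Pads are 22 mm wide; open, the fingers measure 114 mm over their backs; the gripper's body (76 mm by 85 mm) begins 54 mm behind the grasp point. The pads swing forward as they close: fully open they stand 13 mm farther back than shut.
Start: joints at [-1.457, 0.313, 1.498, -0, 1.331, -0.223], TCP at [173.483, -495.515, 253.294] pointing down, gripper open.
Joint ranges: [-2.94, 2.94], [-0.97, 2.17], [0.19, 2.56], [-1.23, 4.37], [0.02, 3.11], [-2.88, 2.88]. Speed limits (rad/s): [2.39, 2.39, 3.01, 3.14, 3.14, 3.14].

INTERFACE

Orientations are given as a unit quaternion [w, x, y, z].
In Python, from rig import sense, imaging, ctrl gives the robot as it stands. The module is installed in compiled form; this text tells all that it offers.
- The arm moves only by the tool apply_moves, never from a script. Its argument "commands" is a list of rows, each a list of 5 numbers: the gripper command: -1 is fully open, 1 is shut, values between are in proportion, then the shift along the tool's x, y, z in mm, then the turn about the tool's z in degrees. A call has 1 to 20 rows; each row shifts and turns the commanded pose from where the row before left it, along the tool's axes as they then stand; what a row does not reach is not made up. A row lasts 1/8 s, in which the tool goes at most 62.5 mm and 10.7 degrees, less where a joint would pass 70% of its speed; a pose out of reach is approached as far as the arm can. A call is refused whole if a number of a shift passes 62.5 or a number of a turn 10.7, either way. A call with a gripper value outside its range is refused whole. The fingers move at their own pace and stop on an object; "newtons" is the grip in N (left out, the last holds). Time passes only in rows, so rows that do not move let the fingers close. It gives the time, the measured TCP pose, the force, the opening and the grip force at its end, in the units of the state.
- sense(): the state, without advancing time (a new reading comes with each control period).
- imaging.capture(name): name is "scene" or "top" or "wrist"; returns the picture (384x512x3 uint8, blue, green, red); there is no depth.
- imaging.calibration(name): a dict with "camera_matrix" (3x3 intrinsics, pixels), "world_to_cam" (4x4, takes a point from world to camera coordinates). Camera axes: x right, y up, looking along -z (the intrinsics and any distortion apply to the point x, -y, -z); pixel columns grow to the right and rows downward; lengths in mm; the calibration is good to about 2 mm. A picture is of the moment at which its call begins: read the wrist's pose just before it. calibration takes no time and is no camera call; for the wrist camera it gives the pose at the moment of the call.
- ctrl.finish_job(): hands the job in; it is judged then, once.
The state is a dict: "time_s": time; "joints": joint angles; "dq": joint speeds; "tau": joint torques, N m; "eef_pos": TCP position; "ee_rot": TCP orientation; "force": force on the tool from outside, world axes, zero at the start; "wrist_torque": the same for the moment, N m; "grip_width": opening from 0.0 (shut) to 1.0 (fully open); "grip_force": force on a finger pad.
Only numpy, scipy, OpenCV 4.12 (cv2) and the standard library are available. Lean on these libraries where they do the work, as an engineer would, in place of code of your own. Each camera call takes 0.05 s, during which the arm holds its last target. There are 200 camera calls.

## Working session

There is one attempt and no reset: what is moved stays moved. The work goes in short steps, Python scripts to look and compute and a tool call to move; the robot and the scene stay as the last step left them, time stands still between calls to the robot, and variables do not carry over. Pictures are saved under pics/ and viewed, at most 10 in all, crops included, and the job is handed in when it is done.

Besides the shell and the picture viewer there is one more tool, called in YAML: its name, and indented under it one key for each argument. apply_moves: Moves the arm, as the interface text tells. Its arguments: {"type":"object","properties":{"commands":{"type":"array","items":{"type":"array","items":{"type":"number"}}},"newtons":{"type":"number"}},"required":["commands"]}

```bash
mkdir -p pics
python3 - <<'E'
from rig import sense, imaging, ctrl
import cv2, numpy as np
s=sense(); print({k:np.round(v,3).tolist() for k,v in s.items()})
for n in("scene","top"):
    im=imaging.capture(n); cv2.imwrite(f"pics/{n}0.png",im)
    c=imaging.calibration(n); print(n,c.keys(),np.round(c["camera_matrix"],1).tolist(),np.round(c["world_to_cam"],3).tolist())
print(ctrl.nose_length)
a=cv2.imread("pics/scene0.png");b=cv2.imread("pics/top0.png")
cv2.imwrite("pics/t0.png",cv2.resize(b,(800,600),interpolation=cv2.INTER_CUBIC))
E
```

```text
{'time_s': 0.0, 'joints': [-1.457, 0.313, 1.498, 0.0, 1.331, -0.223], 'dq': [-0.001, -0.001, -0.0, 0.0, 0.0, 0.0], 'tau': [0.001, -41.227, -25.974, -0.0, 0.004, -0.0], 'eef_pos': [173.452, -495.264, 252.703], 'ee_rot': [-0.001, 0.986, 0.168, 0.0], 'force': [0.131, 0.397, 0.865], 'wrist_torque': [0.021, 0.011, -0.013], 'grip_force': 0.0, 'grip_width': 1.0}
scene dict_keys(['camera_matrix', 'world_to_cam']) [[347.8, 0.0, 255.8], [0.0, 347.8, 183.1], [0.0, 0.0, 1.0]] [[-0.828, 0.56, 0.01, 486.758], [-0.308, -0.471, 0.827, 69.268], [0.468, 0.682, 0.563, -1445.204], [0.0, 0.0, 0.0, 1.0]]
top dict_keys(['camera_matrix', 'world_to_cam']) [[362.2, 0.0, 258.5], [0.0, 362.2, 190.5], [0.0, 0.0, 1.0]] [[0.004, -1.0, 0.015, -34.279], [0.988, 0.006, 0.157, -562.016], [-0.157, 0.015, 0.987, -1164.279], [0.0, 0.0, 0.0, 1.0]]
22.0
```

View pics/t0.png

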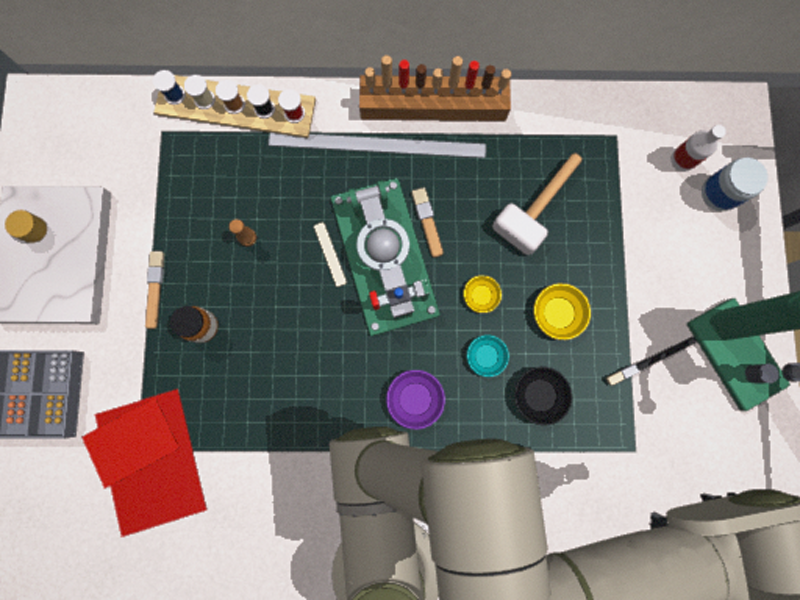

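View pics/scene0.png

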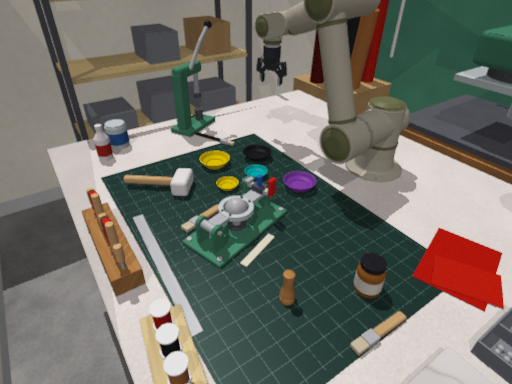

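In the top view (800 px scale) the blue knob is at about (398,293), the red handle at (374,299) and the ball at (383,244). The dish-like things are small yellow (482,294), large yellow (562,311), turquoise (487,355), purple (415,399) and black (542,395). The large yellow one at (562,311) fits: it is not an excluded colour and it is the larger of the two left. I'll confirm that in a crop and measure.

```bash
cat > h.py <<'E'
import cv2, numpy as np
from rig import sense, imaging, ctrl
def ray(cal,uv):
    K=cal["camera_matrix"];M=np.array(cal["world_to_cam"]);R=M[:3,:3]
    d=np.linalg.inv(K)@[uv[0],uv[1],1]; d=R.T@[d[0],-d[1],-d[2]]
    return -R.T@M[:3,3], d/np.linalg.norm(d)
def onz(cal,uv,z):
    o,d=ray(cal,uv); return o+d*(z-o[2])/d[2]
def cross(r1,r2):
    (o1,d1),(o2,d2)=r1,r2
    t=np.linalg.lstsq(np.c_[d1,-d2],o2-o1,rcond=None)[0]
    a,b=o1+t[0]*d1,o2+t[1]*d2; return (a+b)/2,np.linalg.norm(a-b)
def proj(cal,p):
    M=np.array(cal["world_to_cam"]);q=M[:3,:3]@p+M[:3,3]
    u=cal["camera_matrix"]@[q[0],-q[1],-q[2]]; return u[:2]/u[2]
def blobs(im,lo,hi,roi=None,amin=12):
    m=cv2.inRange(cv2.cvtColor(im,cv2.COLOR_BGR2HSV),lo,hi)
    if roi: k=np.zeros_like(m);x0,y0,x1,y1=roi;k[y0:y1,x0:x1]=255;m&=k
    n,l,st,c=cv2.connectedComponentsWithStats(m)
    return [(c[i].round(1).tolist(),st[i].tolist()) for i in range(1,n) if st[i][4]>=amin]
BLUE=((100,120,40),(130,255,255));RED=((0,150,80),(6,255,255));YEL=((22,150,80),(34,255,255));GRN=((60,90,40),(85,255,255))
E
python3 - <<'E'
from h import *
t=cv2.imread("pics/top0.png");s=cv2.imread("pics/scene0.png")
ct,cs=imaging.calibration("top"),imaging.calibration("scene")
for nm,c in(("B",BLUE),("R",RED),("Y",YEL)):
    print(nm,"top",blobs(t,*c,roi=(200,110,400,240)),"\n  scene",blobs(s,*c,roi=(190,140,300,200)))
print("ball/hinge est", onz(ct,(383/1.5625,244/1.5625),95), onz(ct,(369/1.5625,190/1.5625),95))
k=np.hstack([cv2.resize(t[160:260,195:395],(800,400),interpolation=cv2.INTER_CUBIC)])
cv2.imwrite("pics/crop1.png",k)
E
```

```text
B top [([254.7, 187.0], [252, 184, 6, 7, 34])] 
  scene [([259.3, 179.9], [256, 175, 7, 12, 62])]
R top [([239.2, 191.4], [237, 186, 6, 12, 43])] 
  scene [([271.5, 186.3], [268, 177, 8, 20, 135])]
Y top [([308.2, 187.8], [296, 177, 25, 23, 464]), ([359.3, 198.9], [341, 181, 37, 37, 1039])] 
  scene [([214.2, 158.8], [199, 150, 31, 20, 446]), ([227.1, 182.6], [216, 176, 23, 15, 259])]
ball/hinge est [666.68998041  13.03039802  95.        ] [783.50789445  43.62542086  95.        ]
```

View pics/crop1.png

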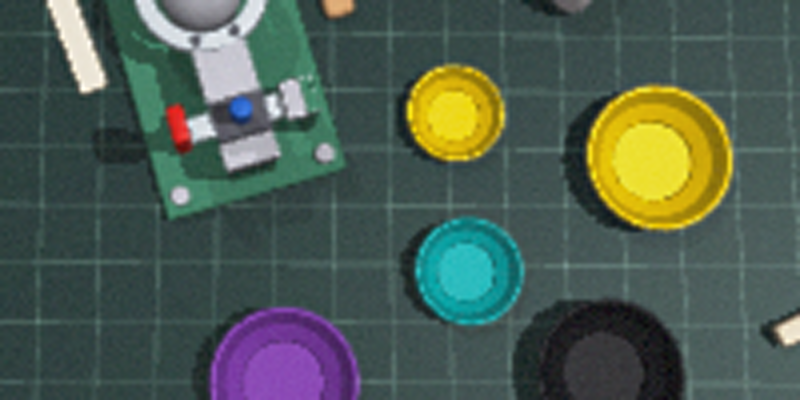

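The crop shows the large yellow dish at (660,158), the small one at (455,113), the blue knob at (241,108), the red handle at (178,128) and the lip post at (293,98). The large yellow dish is the target.

Run:
```python
from h import *
ct,cs=imaging.calibration("top"),imaging.calibration("scene")
for n,a,b in(("knob",(254.7,187),(259.3,179.9)),("handle",(239.2,191.4),(271.5,186.3)),("dish",(359.3,198.9),(214.2,158.8))):
    print(n,*[np.round(v,1) for v in cross(ray(ct,a),ray(cs,b))])
kn=onz(ct,(254.7,187),142);h=onz(ct,(239.2,191.4),150);d=onz(ct,(359.3,198.9),30)
print("planes",kn,h,d)
ball=onz(ct,(383/1.5625,244/1.5625),100); print("ball",ball)
def corner(x,y): return onz(ct,(195+x/4,160+y/4),14)
print("edge yaw",corner(168,218),corner(345,165))
print("dish width mm",37*1/362*np.linalg.norm(d-ray(ct,(0,0))[0]))
v=ball-kn; print("yaw ball",np.degrees(np.arctan2(v[1],v[0])),np.hypot(*v[:2])); v=h-kn; print("yaw handle",np.degrees(np.arctan2(-v[0],v[1])),np.hypot(*v[:2]))
print(sense()["eef_pos"])
```

```text
knob [561.1 -19.3 126.8] 2.7
handle [547.3  28.8 124.3] 2.7
dish [ 539.7 -375.3   24.7] 3.0
planes [557.45472301 -18.39203782 142.        ] [542.24896898  28.68611917 150.        ] [ 537.74906254 -372.70931146   30.        ]
ball [665.40163208  12.91196742 100.        ]
edge yaw [484.32541401  40.52512906  14.        ] [ 530.35642962 -109.71512555   14.        ]
dish width mm 129.95767845482862
yaw ball 16.171866045409605 112.39428776775753
yaw handle 17.899915841910126 49.47289986791765
[ 173.46971688 -495.29421973  252.81374441]
```

apply_moves:
  commands:
    - [-1, 37.3, -23, 0, 0]
    - [-1, 37.3, -23, 0, 0]
    - [-1, 37.3, -23, 0, 0]
    - [-1, 37.3, -23, 0, 0]
    - [-1, 37.3, -23, 0, 0]
    - [-1, 37.3, -23, 0, 0]
    - [-1, 37.3, -23, 0, 0]
    - [-1, 37.3, -23, 0, 0]
    - [-1, 37.3, -23, 0, 0]
    - [-1, 37.3, -23, 0, 0]
    - [-1, 37.3, -23, 0, 0]
    - [-1, 37.3, -23, 0, 0]
    - [-1, 37.3, -23, 0, 0]
    - [-1, 37.3, -23, 0, 0]
    - [-1, 0, 0, 0, 2]
    - [-1, 0, 0, 0, 0]
  newtons: 40

```text
time_s: 2.1
eef_pos: [559.6, -19.3, 252.9]
ee_rot: [-0.0, 0.989, 0.15, -0.0]
force: [0.6, 1.3, 0.5]
grip_width: 1.004
grip_force: 0.0
```

```bash
cat > look.py <<'E'
import sys
from h import *
s=sense();c=imaging.calibration("wrist");im=imaging.capture("wrist");cv2.imwrite(f"pics/{sys.argv[1]}.png",im)
w,x,y,z=s["ee_rot"];yaw=np.degrees(np.arctan2(2*(x*y+w*z),1-2*(y*y+z*z)))
print("t",s["time_s"],"tcp",np.round(s["eef_pos"],1),"yaw",round(yaw,2),"grip",s["grip_width"],s["grip_force"],"F",np.round(s["force"],1),"q6",round(s["joints"][5],2))
for n,k,zz in(("B",BLUE,142),("R",RED,152)):
    for b in blobs(im,*k,amin=60): print(n,b,np.round(onz(c,b[0],zz),1))
E
python3 look.py w1
```

```text
t 2.1 tcp [559.6 -19.3 252.9] yaw 17.29 grip 1.003579649943942 0.0 F [0.6 1.3 0.5] q6 1.03
B ([257.3, 187.0], [248, 174, 20, 27, 436]) [565.1 -18.7 142. ]
R ([200.6, 187.3], [189, 163, 25, 48, 885]) [554.  26. 152.]
```

View pics/w1.png

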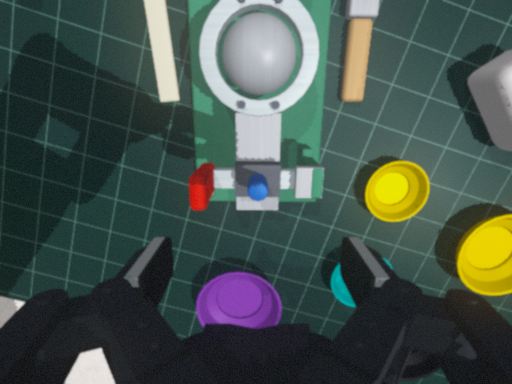

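The wrist view shows the knob at (257,187), the handle at (200,187), the lip at (306,182), the ring centre at about (259,53), and the press nearly upright in the picture. Next I'll work out the offset using the camera's position.

Run:
```python
from h import *
c=imaging.calibration("wrist");o,_=ray(c,(0,0));print("cam",o.round(1))
# hypotheses: pixel of knob top/bottom centre, handle top
for kx,ky in((560,-19),(565,-19)):
    for yaw in(17,):
        a=np.radians(yaw);X=np.array([np.cos(a),np.sin(a),0]);Y=np.array([-X[1],X[0],0]);p=np.array([kx,ky,0])
        for n,q in(("knobtop",p+[0,0,144]),("knobbot",p+[0,0,108]),("htop",p+50*Y+[0,0,152]),("hbot",p+50*Y+[0,0,102]),("lip",p-49*Y+[0,0,113.5]),("ball",p+115*X+[0,0,80]),("ringL",p+115*X+55*Y+[0,0,88]),("ringR",p+115*X-55*Y+[0,0,88]),("tip",p-37*X+[0,0,85])): print(n,proj(c,q).round(1),end=" ")
        print()
im=cv2.imread("pics/w1.png");h=cv2.cvtColor(im,cv2.COLOR_BGR2HSV);m=cv2.inRange(h,*BLUE)
m[:, :240]=0
for r in range(172,204,2): 
    x=np.where(m[r,:290])[0]; print(r,x.min() if len(x) else None,x.max() if len(x) else None, h[r,x,2].mean().round() if len(x) else '')
```

```text
cam [629.9   2.  373.8]
knobtop [255.5 193. ] knobbot [255.6 181.7] htop [194.4 195.7] hbot [205.  179.9] lip [307.2 183.5] ball [256.1  56.6] ringL [196.2  54.9] ringR [316.   55.5] tip [255.5 209.1] 
knobtop [257.2 187.6] knobbot [257.1 177. ] htop [195.9 190.1] hbot [206.2 175.2] lip [309.1 178.6] ball [257.7  51. ] ringL [197.6  49.2] ringR [317.9  49.8] tip [256.9 204.9] 
172 None None 
174 254 260 113.0
176 251 263 113.0
178 250 264 113.0
180 249 265 114.0
182 249 266 123.0
184 248 266 150.0
186 248 266 184.0
188 248 267 199.0
190 248 267 203.0
192 248 267 203.0
194 248 267 198.0
196 250 265 200.0
198 252 263 198.0
200 257 258 195.0
202 None None
```

apply_moves:
  commands:
    - [-1, 0, 0, 0, -10]
    - [-1, 0, 0, 0, -10]
    - [-1, 0, 0, 0, -10]
    - [-1, 0, 0, 0, -10]
    - [-1, 0, 0, 0, -10]
    - [-1, 0, 0, 0, -10]
    - [-1, 0, 0, 0, -10]
    - [-1, 0, 0, 0, -10]
    - [-1, 0, 0, 0, -10]
    - [-1, -1.5, 1.7, 20, 0]
    - [-1, 0, 0, 25, 0]
    - [-1, 0, 0, 25, 0]
    - [-1, 0, 0, 25, 0]
    - [-1, 0, 0, 15, 0]
    - [-1, 0, 0, 10, 0]
    - [-1, 0, 0, 0, 0]
    - [1, 0, 0, 0, 0]
    - [1, 0, 0, 0, 0]
    - [1, 0, 0, 0, 0]
    - [1, 0, 0, 0, 0]
  newtons: 40

```text
time_s: 4.65
eef_pos: [562.1, -20.0, 133.6]
ee_rot: [0.0, 0.593, 0.805, 0.0]
force: [-1.4, 0.8, 1.8]
grip_width: 0.198
grip_force: 38.9
```

```bash
python3 look.py w2
```

```text
t 4.65 tcp [562.1 -20.  133.6] yaw 107.3 grip 0.19807450361598333 38.9036750793457 F [-1.4  0.8  1.8] q6 -0.55
B ([256.3, 257.8], [237, 225, 39, 64, 1992]) [560.7 -13.2 142. ]
R ([254.5, 158.5], [216, 133, 78, 50, 3322]) [546.2  31.  152. ]
```

apply_moves:
  commands:
    - [1, 0, 0, -8, 0]
    - [1, 0, 0, -8, 0]
    - [1, 0, 0, -10, 0]
    - [1, 0, 0, -14, 0]
    - [1, 0, 0, -20, 0]
    - [1, 0, 0, -20, 0]
    - [1, 0, 0, -20, 0]
    - [1, -33.1, -12.8, 0, 0]
    - [1, -33.1, -12.8, 0, 0]
    - [1, -33.1, -12.8, 0, 0]
    - [1, -33.1, -12.8, 0, 0]
    - [1, -33.1, -12.8, 0, 0]
    - [1, -33.1, -12.8, 0, 0]
    - [1, -33.1, -12.8, 0, 0]
    - [1, -33.1, -12.8, 0, 0]
    - [1, -33.1, -12.8, 0, 0]
    - [1, -33.1, -12.8, 0, 0]
    - [1, 0, 0, 0, 0]
    - [1, 0, 0, 0, 0]

```text
time_s: 7.08
eef_pos: [538.3, -373.5, 233.7]
ee_rot: [0.0, 0.593, 0.805, 0.0]
force: [-0.4, -0.9, -1.3]
grip_width: 0.203
grip_force: 39.0
```

```bash
python3 look.py w3
python3 - <<'E'
from h import *
c=imaging.calibration("wrist");im=cv2.imread("pics/w3.png")
for b in blobs(im,*YEL,amin=300): print(b,onz(c,b[0],25).round(1))
print(proj(c,np.array([538.5,-374,30])),proj(c,np.array([538.5,-374,6])))
E
```

```text
t 7.075 tcp [ 538.3 -373.5  233.7] yaw 107.31 grip 0.20283707645632215 39.0372633934021 F [-0.4 -0.9 -1.3] q6 -1.09
B ([256.3, 257.6], [238, 226, 39, 62, 1883]) [ 554.3 -422.5  142. ]
([340.5, 30.7], [301, 0, 81, 69, 4666]) [ 579.4 -209.    25. ]
([256.5, 166.6], [203, 115, 107, 105, 8758]) [ 539.2 -372.    25. ]
[255.44130169 168.94082257] [255.48235537 164.67681619]
```

View pics/w3.png

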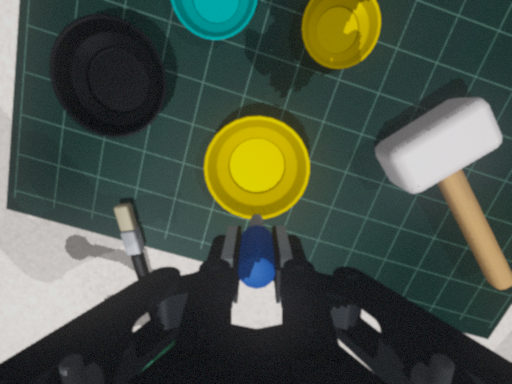

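The pin hangs in the gripper, and the large yellow dish is centred under it (floor at (256,166)). The flat brush is clear. Lower and release.

apply_moves:
  commands:
    - [1, 0, 0, 25, 0]
    - [1, 0, 0, 30, 0]
    - [1, 0, 0, 30, 0]
    - [1, 0, 0, 30, 0]
    - [1, 0, 0, 25, 0]
    - [1, 0, 0, 16, 0]
    - [1, 0, 0, 10, 0]
    - [1, 0, 0, 6, 0]
    - [1, 0, 0, 0, 0]
    - [1, 0, 0, 0, 0]
    - [0.2, 0, 0, 0, 0]
    - [-0.4, 0, 0, 0, 0]
    - [-1, 0, 0, 0, 0]
    - [-1, 0, 0, 0, 0]
    - [-1, 0, 0, 0, 0]
    - [-1, 0, 0, 0, 0]

```text
time_s: 9.12
eef_pos: [538.2, -374.0, 61.3]
ee_rot: [-0.0, 0.593, 0.805, -0.0]
force: [0.4, -0.2, -0.6]
grip_width: 0.999
grip_force: 0.0
```

apply_moves:
  commands:
    - [-1, 0, 0, -10, 0]
    - [-1, 0, 0, -30, 0]
    - [-1, 0, 0, -40, 0]
    - [-1, 0, 0, -40, 0]
    - [-1, 0, 0, -40, 0]
    - [-1, 0, 0, -20, 0]
    - [-1, 0, 0, 0, 0]

```text
time_s: 10.0
eef_pos: [538.5, -374.3, 243.4]
ee_rot: [0.002, 0.593, 0.805, -0.0]
force: [0.5, 1.1, -0.5]
grip_width: 1.005
grip_force: 0.0
```

```bash
python3 look.py w4
```

```text
t 10.0 tcp [ 538.5 -374.3  243.4] yaw 107.3 grip 1.0048751778598302 0.0 F [ 0.5  1.1 -0.5] q6 -1.09
B ([255.7, 172.1], [249, 165, 14, 15, 159]) [ 533.1 -355.6  142. ]
```

View pics/w4.png

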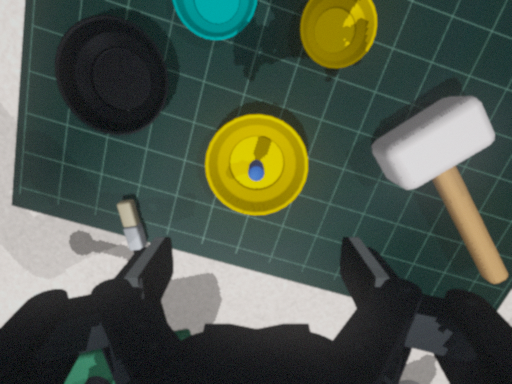

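The pin stands in the large yellow dish, knob at (256,172), within the dish floor and let go. Now to the latch handle.

apply_moves:
  commands:
    - [-1, 34.7, 11.6, 0, 0]
    - [-1, 34.7, 11.6, 0, 0]
    - [-1, 34.7, 11.6, 0, 0]
    - [-1, 34.7, 11.6, 0, 0]
    - [-1, 34.7, 11.6, 0, 0]
    - [-1, 34.7, 11.6, 0, 0]
    - [-1, 34.7, 11.6, 0, 0]
    - [-1, 34.7, 11.6, 0, 0]
    - [-1, 34.7, 11.6, 0, 0]
    - [-1, 34.7, 11.6, 0, 0]
    - [-1, 34.7, 11.6, 0, 0]
    - [-1, 0, 0, 0, 10]
    - [-1, 0, 0, 0, 10]
    - [-1, 0, 0, 0, 10]
    - [-1, 0, 0, 0, 10]
    - [-1, 0, 0, 0, 10]
    - [-1, 0, 0, 0, 10]
    - [-1, 0, 0, 0, 10]
    - [-1, 0, 0, 0, 10]
    - [-1, 0, 0, 0, 10]

```text
time_s: 12.55
eef_pos: [546.0, 28.4, 239.9]
ee_rot: [-0.0, 0.989, 0.147, -0.001]
force: [0.1, -0.3, 0.5]
grip_width: 1.004
grip_force: 0.0
```

apply_moves:
  commands:
    - [-1, 0, 0, 0, 0.5]
    - [-1, 0, 0, 0, 0]

```text
time_s: 12.8
eef_pos: [546.3, 28.4, 240.7]
ee_rot: [-0.0, 0.989, 0.148, -0.001]
force: [-0.1, -0.6, -0.6]
grip_width: 1.001
grip_force: 0.0
```

```bash
python3 look.py w5
python3 - <<'E'
from h import *
c=imaging.calibration("wrist");a=np.radians(16.8);X=np.array([np.cos(a),np.sin(a),0]);Y=np.array([-X[1],X[0],0])
p=np.array([547.2,27.7,0])
for sx in(-15,15):
    for sy in(-7,7): print(sx,sy,proj(c,p+sx*X+sy*Y+[0,0,152]).round(1))
im=cv2.imread("pics/w5.png")
cv2.imwrite("pics/w5c.png",cv2.resize(im[130:250,180:340],(800,600),interpolation=cv2.INTER_CUBIC))
E
```

```text
t 12.8 tcp [546.3  28.4 240.7] yaw 16.98 grip 1.0009503661534067 0.0 F [-0.1 -0.6 -0.6] q6 1.11
R ([256.9, 193.9], [249, 167, 17, 51, 720]) [552.6  29.6 152. ]
-15 -7 [265.9 218.9]
-15 7 [248.3 218.8]
15 -7 [266.4 182.4]
15 7 [248.  182.4]
```

View pics/w5c.png

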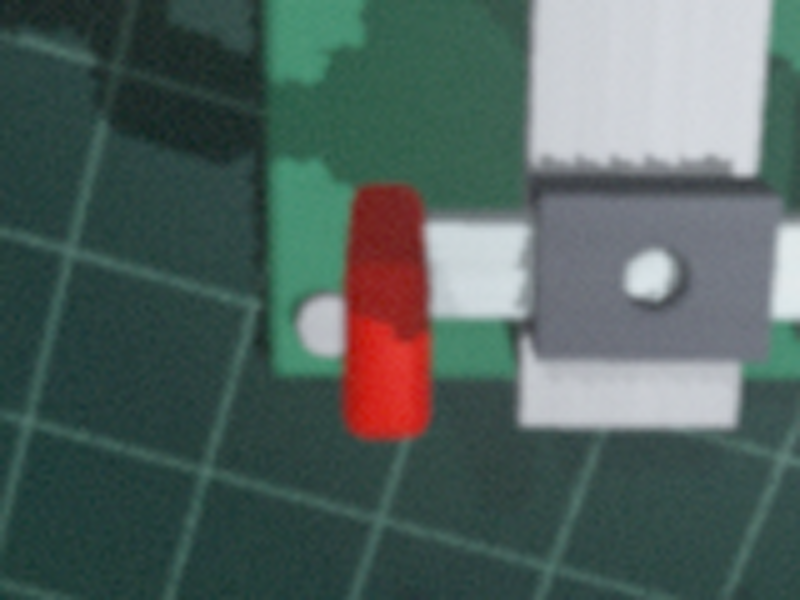

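The handle (crop, (388,310)) is where predicted to 1–2 mm, and the guide's hole is empty. Descend and grip.

apply_moves:
  commands:
    - [-1, 0.9, 1, 20, 0]
    - [-1, 0, 0, 30, 0]
    - [-1, 0, 0, 26, 0]
    - [-1, 0, 0, 16, 0]
    - [-1, 0, 0, 10, 0]
    - [-1, 0, 0, 0, 0]
    - [-1, 0, 0, 0, 0]
    - [1, 0, 0, 0, 0]
    - [1, 0, 0, 0, 0]
    - [1, 0, 0, 0, 0]
    - [1, 0, 0, 0, 0]
    - [1, 0, 0, 0, 0]
  newtons: 70

```text
time_s: 14.35
eef_pos: [547.6, 28.2, 139.5]
ee_rot: [-0.0, 0.989, 0.146, -0.0]
force: [-2.8, 4.1, 3.9]
grip_width: 0.153
grip_force: 68.4
```

apply_moves:
  commands:
    - [1, 0, -3, 0, 0]
    - [1, 0, -3, 0, 0]
    - [1, 0, -3, 0, 0]
    - [1, 0, -3, 0, 0]
    - [1, 0, -2.5, 0, 0]
    - [1, 0, 0, 0, 0]
    - [1, 0, 0, 0, 0]

```text
time_s: 15.22
eef_pos: [544.1, 39.7, 139.5]
ee_rot: [0.002, 0.989, 0.146, 0.001]
force: [2.2, -10.5, 0.6]
grip_width: 0.152
grip_force: 68.3
```

apply_moves:
  commands:
    - [1, 0, -1.5, 0, 0]
    - [1, 0, -1, 0, 0]
    - [1, 0, 0, 0, 0]
    - [1, 0, 0, 0, 0]

```text
time_s: 15.72
eef_pos: [543.5, 42.0, 139.5]
ee_rot: [0.002, 0.989, 0.146, 0.001]
force: [1.8, -11.2, 0.3]
grip_width: 0.161
grip_force: 68.3
```

Run:
```python
import numpy as np
# grasp about hinge: arc steps in tool x (press +x) and tool z (down)
r=np.array([-230,54.5]);P=lambda t:np.array([r[0]*np.cos(t)+r[1]*np.sin(t),-r[0]*np.sin(t)+r[1]*np.cos(t)])
ts=np.radians([0,1,3,6,9,12,15,18,21,24,27,30,32.5,35,37,38]);p=np.array([P(t) for t in ts]);print(np.diff(p,axis=0).round(1).tolist(),(p[-1]-p[0]).round(1))
```

```text
[[1.0, 4.0], [2.2, 8.0], [3.8, 11.8], [4.4, 11.6], [5.0, 11.3], [5.6, 11.0], [6.2, 10.7], [6.7, 10.4], [7.2, 10.0], [7.8, 9.6], [8.3, 9.2], [7.2, 7.3], [7.6, 7.0], [6.3, 5.4], [3.2, 2.6]] [ 82.3 130. ]
```

The latch is pulled about 14 mm with about 11 N. Lift along the arc.

apply_moves:
  commands:
    - [1, 1, 0, -4, 0]
    - [1, 2.2, 0, -8, 0]
    - [1, 3.8, 0, -11.8, 0]
    - [1, 4.4, 0, -11.6, 0]
    - [1, 5, 0, -11.3, 0]
    - [1, 0, 0, 0, 0]

```text
time_s: 16.48
eef_pos: [558.4, 46.5, 185.6]
ee_rot: [0.002, 0.989, 0.146, -0.001]
force: [-1.5, -11.8, -4.5]
grip_width: 0.153
grip_force: 68.8
```

apply_moves:
  commands:
    - [1, 5.6, 0, -11, 0]
    - [1, 6.2, 0, -10.7, 0]
    - [1, 6.7, 0, -10.4, 0]
    - [1, 7.2, 0, -10, 0]
    - [1, 7.8, 0, -9.6, 0]
    - [1, 8.3, 0, -9.2, 0]
    - [1, 7.2, 0, -7.3, 0]
    - [1, 7.6, 0, -7, 0]
    - [1, 6.3, 0, -5.4, 0]
    - [1, 3.2, 0, -2.6, 0]
    - [1, 0, 0, 0, 0]
    - [1, 0, 0, 0, 0]
    - [1, 0, 0, 0, 0]
    - [1, 0, 0, 0, 0]

```text
time_s: 18.23
eef_pos: [621.2, 65.0, 268.2]
ee_rot: [0.002, 0.989, 0.145, -0.002]
force: [-3.1, -11.0, -2.6]
grip_width: 0.155
grip_force: 68.3
```

```bash
python3 look.py w6
python3 - <<'E'
from h import *
a=imaging.capture("scene");t=imaging.capture("top")
cv2.imwrite("pics/end.png",np.hstack([cv2.resize(a[120:270,160:320],(400,375)),cv2.resize(t[100:250,220:380],(400,375))]))
E
```

```text
t 18.225 tcp [621.2  65.  268.2] yaw 16.68 grip 0.1549071062928597 68.2576310634613 F [ -3.1 -11.   -2.6] q6 1.2
R ([256.5, 262.0], [242, 230, 30, 66, 1841]) [554.   44.1 152. ]
```

View pics/end.png

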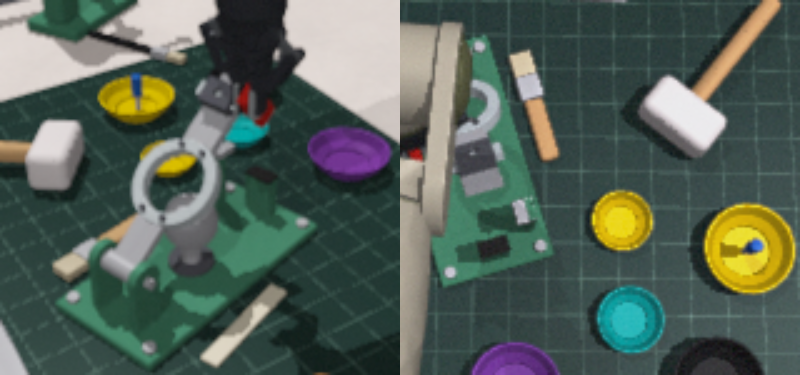

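The scene view (left half) shows the ring off the ball and the tongue raised about 38°, held by the red handle at (260,105). The pin stands in the large yellow dish at (137,92), and the right half confirms it at (752,246). The arm's travel, 128.7 mm up on the arc, agrees with that angle, so I'm handing in.

```bash
python3 -c "
from rig import ctrl
print(ctrl.finish_job())"
```

```text
the job is handed in; nothing more can be done
None
```

The job is handed in: the lock pin is upright in the larger yellow dish, and the gripper is holding the tongue up about 38° by the red handle, with the ring off the ball; no other tool was touched, and the hand-in gave no verdict.

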